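# Sort the storeroom leftovers into their trays

### The arm

A 7-joint arm with a two-finger parallel gripper is mounted at the origin on the work surface. World frame = base frame: x ahead of the robot, y to its left, z up, the work surface at z = 0. Lengths are in m, angles in rad, forces in N, time in s.
With the tool pointing down it reaches from about 0.425 to 0.875 m from the base axis. Payload 8.4 kg.
Tool frame: the origin (TCP) lies at the very end of the fingers, on their centre line; the grasp point (between the pads) lies arm.grip_depth behind it (arm.grip_depth is the distance from the TCP to the grasp point, in m); x points along the fingers, y is the direction in which the jaws open and shut, and the axes are right-handed (so a half turn about x gives the same grasp; the last joint's range is limited). The gripper opens to 85 mm and grips with 20 to 120 N. Pads are 22 mm wide; open, the fingers measure 114 mm over their backs; the gripper's body (76 mm by 85 mm) begins 54 mm behind the grasp point. The pads swing forward as they close: fully open they stand 13 mm farther back than shut.
Start: joints at [1.044, 0.333, 0.04, 1.465, -0.013, 1.343, -0.059], TCP at [0.27, -0.591, 0.231] pointing down, gripper open.
Joint ranges: [-2.58, 2.58], [-0.38, 2.09], [-1.3, 1.39], [0.25, 2.4], [-1.5, 4.64], [0.08, 2.09], [-2.65, 2.65]. Speed limits (rad/s): [2.22, 2.22, 2.79, 2.79, 3.14, 3.14, 3.14].

### API

Orientations are given as a unit quaternion [x, y, z, w].
In Python, from station import monitor, imaging, ticket, arm gives the robot as it stands.
- The arm moves only by the tool play_rows, never from a script. Its argument "moves" is a list that holds one entry, the list of rows, each a list of 7 numbers: the shift along the tool's x, y, z in mm, then the turn, a rotation vector about the tool's x, y, z in units of 8 degrees (1.0 is 8 degrees), then the finger opening in mm, from 0 to 85.4. A call has 1 to 20 rows; each row is the pose to reach, as a shift and turn from the pose commanded when the call began, along the tool's axes at that moment; what a row does not reach only later rows make up. A row lasts 1/8 s, in which the tool goes at most 62.5 mm and 10.7 degrees, less where a joint would pass 70% of its speed; a pose out of reach is approached as far as the arm can. A call with a gripper value outside its range is refused whole. The fingers move at their own pace and stop on an object; the grip force is fixed at half the most. Time passes only in rows, so rows that repeat a pose let the fingers close. It gives the time, the measured TCP pose, the force and the opening at its end, in the units of the state.
- monitor.read_state(): the state, without advancing time (a new reading comes with each control period).
- imaging.read_camera(name): name is "scene" or "top"; returns a dict with "color" (384x512x3 uint8, red, green, blue), "depth" (384x512 float32, m along the optical axis (not along the pixel's ray), 0 where there is no reading), "intrinsics" (3x3 intrinsics, pixels), "k1" (the pictures are not rectified: a ray, as slopes to the right and down, at radius r is drawn at 1 + k1 r^2 times it, then the intrinsics apply), "origin" and "attitude" of the camera in the world. Camera axes: x right, y up, looking along -z (the intrinsics and any distortion apply to the point x, -y, -z); pixel columns grow to the right and rows downward; lengths in m; the calibration is good to about 2 mm. A picture is of the moment at which its call begins.
- ticket.sign_off(): hands the job in, once; it reports no verdict.
The state is a dict: "t": time; "joints": joint angles; "qvel": joint speeds; "joint_torque": joint torques, N m; "position": TCP position; "orientation": TCP orientation; "ft_force": force on the tool from outside, world axes, zero at the start; "moment": the same for the moment, N m; "opening": finger opening in m.
Only numpy, scipy, OpenCV 4.12 (cv2) and the standard library are available. Lean on these libraries where they do the work, as an engineer would, in place of code of your own. Each camera call takes 0.05 s, during which the arm holds its last target.

### The job

Clear up the leftovers on the storeroom desk: stand one grey conduit coupling in each of the two bays of the blue tray, stand the brass cable gland in the yellow tray, and take the burnt-out brown lamp out of the packed carton and stand it, screw base up, in the orange tray. Leave the two good white lamps standing in their carton without pulling them out.

Things in the scene. Friction and masses are not known exactly. Their poses are not given: they have to be found in the camera images.
- coupling_1: One of two identical grey plastic conduit couplings: a plain tube standing on end, 40 mm outside diameter, 32 mm bore, 50 mm tall, 40 g nominal. Origin: centre of its lower end; z up along the tube.
- coupling_2: The other grey conduit coupling, identical to the first: 40 mm outside diameter, 32 mm bore, 50 mm tall. Origin: centre of its lower end; z up along the tube.
- gland: Solid brass cable gland standing on its threaded end, 50 mm tall, 120 g nominal: round 30 mm across from 0 to 18 mm, round collar 36 mm across from 18 to 34 mm, round cap 32 mm across from 34 to 44 mm, narrowing to 24 mm at its top. Origin: centre of its underside; z up.
- dead_lamp: The burnt-out lamp: dark brown body, black ring, in any of the three places of the packed carton. Reflector lamp on its flat face, screw base up, 100 mm tall, 90 g nominal: 60 mm across up to 34 mm above the underside, tapering to 29 mm at 68 mm; screw base 26 mm across (27 over the thread) from 68 to 96 mm, small contact tip on top. Origin: centre of the underside; z up.
- good_lamp_1: A good lamp, white body with a grey ring, in the packed carton. Same shape and size as the dead lamp (60 mm across at the foot, 100 mm tall, 26 mm screw base on top). Origin: centre of its underside; z up.
- good_lamp_2: The other good white lamp in the packed carton, identical to the first. Origin: centre of its underside; z up.
- lamp_carton: Cardboard carton, open on top, fixed to the desk, 69 x 189 x 55 mm, walls and floor 3.5 mm thick. It holds three lamps in one row along its y, about 61 mm from centre to centre, touching one another and the walls; their screw bases stick up above the walls. Origin: centre of its underside on the desk; x across its 69 mm width, y along its 189 mm length, z up.
- blue_tray: Blue tray with two bays, 140 mm wide along its y: a 4 mm divider as tall as the walls runs along its x at y = 0, so each bay is 64 mm wide (y from 2 to 66 mm and from -66 to -2 mm) and 132 mm long inside. Fixed to the desk. Length 140 mm along its own x, walls 4 mm thick and 40 mm tall, floor 4 mm thick. Origin: centre of its underside on the desk; x along its 140 mm length, z up.
- orange_tray: Orange tray with one bay, 96 mm wide along its y, 88 by 132 mm inside. Fixed to the desk. Length 140 mm along its own x, walls 4 mm thick and 40 mm tall, floor 4 mm thick. Origin: centre of its underside on the desk; x along its 140 mm length, z up.
- yellow_tray: Yellow tray with one bay, 76 mm wide along its y, 68 by 132 mm inside. Fixed to the desk. Length 140 mm along its own x, walls 4 mm thick and 40 mm tall, floor 4 mm thick. Origin: centre of its underside on the desk; x along its 140 mm length, z up.

How it is judged:
By the outcome, as a careful person would: the job done as asked, in the order asked, and still so for the second after the job is handed in, with the robot touching nothing.
It also fails if it takes over 128 s, if anything falls off the work surface, if the arm or the gripper's body presses on something with over 40 N, if the wrist force passes 120 N, or if a joint passes its speed limit or range.

## Working session

There is one attempt and no reset: what is moved stays moved. The work goes in short steps, Python scripts to look and compute and a tool call to move; the robot and the scene stay as the last step left them, time stands still between calls to the robot, and variables do not carry over. Pictures are saved under pics/ and viewed, and the job is handed in when it is done.

Besides the shell and the picture viewer there is one more tool, called after ">>>" as name(argument=value, ...), one argument or row to a line, values as JSON. play_rows: Moves the arm, as the interface text tells. Its arguments: {"type":"object","properties":{"moves":{"type":"array"}},"required":["moves"]}

```bash
ls; mkdir -p pics; python3 - <<'E'
from station import monitor, imaging, ticket, arm
import cv2, numpy as np
s=monitor.read_state(); print({k:np.round(v,4) for k,v in s.items()}, arm.grip_depth, [a for a in dir(arm) if a[0]!='_'])
for n in("scene","top"):
    c=imaging.read_camera(n); cv2.imwrite(f"pics/{n}0.png",c["color"][:,:,::-1]); print(n,c["intrinsics"],c["k1"],c["origin"],c["attitude"])
    np.savez(f"{n}0.npz",**c)
E
```

```text
pics
{'t': np.float64(0.0), 'joints': array([ 1.0438,  0.3339,  0.0398,  1.4662, -0.0134,  1.3433, -0.0585]), 'qvel': array([-0.0013, -0.0015,  0.0001,  0.0013, -0.0015, -0.0015, -0.0013]), 'joint_torque': array([ 4.00000e-04, -6.58557e+01,  1.36560e+00, -4.05566e+01,
        1.66000e-02,  1.26000e-02, -1.00000e-04]), 'position': array([ 0.2695, -0.591 ,  0.2304]), 'orientation': array([-0.6908, -0.1506,  0.6912, -0.1496]), 'ft_force': array([ 0.0269, -0.6165,  0.1324]), 'moment': array([-0.0165,  0.0404,  0.0106]), 'opening': np.float64(0.0853)} 0.0187 ['PlanningError', 'grip_depth']
scene [[456.04911092   0.         255.22029237]
 [  0.         456.04911092 189.63931482]
 [  0.           0.           1.        ]] 0.05812676964097216 [ 1.13002269 -0.22490868  1.00821531] [0.24328614 0.15900854 0.54480186 0.78658698]
top [[420.12618669   0.         258.85170005]
 [  0.         420.12618669 184.68496124]
 [  0.           0.           1.        ]] -0.14081128708312501 [0.32955565 0.00617953 1.30477469] [-0.05785146  0.05466242  0.70891843 -0.70078519]
```

View pics/scene0.png

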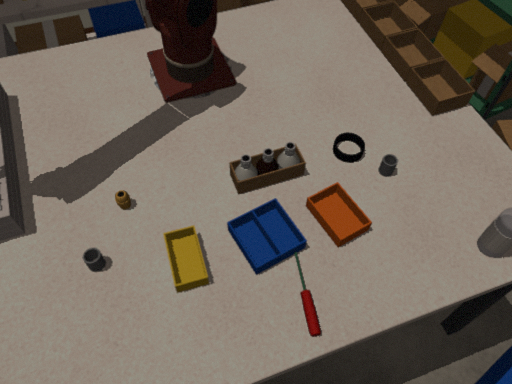

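View pics/top0.png

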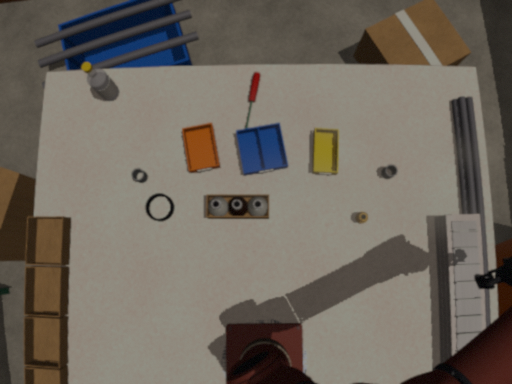

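The brown lamp is in the middle of the carton: top (237,206), scene (268,160). The couplings are at top (388,171) and (140,176), and the gland at (361,217). Next I'll measure them.

```bash
cat > h.py <<'E'
import numpy as np, cv2
from scipy.spatial.transform import Rotation as R
def rays(c,uv):
    K=c["intrinsics"];uv=np.asarray(uv,float).reshape(-1,2)
    d=np.c_[(uv[:,0]-K[0,2])/K[0,0],(uv[:,1]-K[1,2])/K[1,1]]
    u=d.copy()
    for _ in range(20): u=d/(1+float(c["k1"])*(u**2).sum(1,keepdims=True))
    return u
def rot(c): return R.from_quat(c["attitude"]).as_matrix()
def cloud(c):
    h,w=c["depth"].shape
    uu,vv=np.meshgrid(np.arange(w),np.arange(h))
    u=rays(c,np.c_[uu.ravel(),vv.ravel()]);z=c["depth"].ravel()[:,None]
    p=np.c_[u[:,:1]*z,-u[:,1:]*z,-z]
    P=p@rot(c).T+c["origin"]; P[z[:,0]==0]=np.nan
    return P.reshape(h,w,3)
def atz(c,uv,z):
    u=rays(c,uv);d=np.c_[u[:,0],-u[:,1],-np.ones(len(u))]@rot(c).T
    o=np.asarray(c["origin"]);z=np.broadcast_to(z,len(d))
    return o+d*((z-o[2])/d[:,2])[:,None]
def proj(c,P):
    p=(np.asarray(P,float).reshape(-1,3)-c["origin"])@rot(c)
    u=np.c_[p[:,0]/-p[:,2],-p[:,1]/-p[:,2]]
    u=u*(1+float(c["k1"])*(u**2).sum(1,keepdims=True));K=c["intrinsics"]
    return np.c_[u[:,0]*K[0,0]+K[0,2],u[:,1]*K[1,1]+K[1,2]]
def load(n): return dict(np.load(n+".npz"))
E
python3 - <<'E'
from h import *
np.set_printoptions(precision=4,suppress=True)
for n in("scene0","top0"):
    c=load(n);P=cloud(c)
    pts={"scene0":dict(c1=(94,259),c2=(388,165),gl=(123,199),cart=(267,168),y=(187,260),b=(267,236),o=(338,214)),
     "top0":dict(c1=(388,171),c2=(140,176),gl=(361,217),cart=(237,206),y=(325,152),b=(261,150),o=(201,148))}[n]
    for k,(u,v) in pts.items():
        r=22 if k in("c1","c2","gl") else 45
        Q=P[v-r:v+r,u-r:u+r].reshape(-1,3);col=c["color"][v-r:v+r,u-r:u+r].reshape(-1,3)
        tab=Q[np.abs(Q[:,2])<.015]
        print(n,k,"table z med",np.nanmedian(tab[:,2]),np.nanstd(tab[:,2]),"max",np.nanmax(Q[:,2]))
        if r==22:
            S=Q[Q[:,2]>.025];print("   obj",len(S),S[:,:2].min(0),S[:,:2].max(0),(S[:,:2].min(0)+S[:,:2].max(0))/2,S[:,:2].mean(0))
E
python3 - <<'E'
import cv2
a=cv2.imread("pics/scene0.png");cv2.imwrite("pics/s1.png",cv2.resize(a[125:300,60:420],None,fx=2.2,fy=2.2,interpolation=2))
a=cv2.imread("pics/top0.png");cv2.imwrite("pics/t1.png",cv2.resize(a[110:240,120:410],None,fx=2.7,fy=2.7,interpolation=2))
E
```

```text
scene0 c1 table z med -0.00043225481588393677 0.002728491632919607 max 0.05400065584574154
   obj 258 [ 0.5538 -0.4164] [ 0.5943 -0.3767] [ 0.574  -0.3966] [ 0.5758 -0.3964]
scene0 c2 table z med 0.00019627825152457312 0.0025073526185564066 max 0.05328406880778502
   obj 216 [0.5492 0.364 ] [0.5912 0.4058] [0.5702 0.3849] [0.5707 0.3841]
scene0 gl table z med 0.00011548120056037448 0.0021269890238098947 max 0.05495975943108233
   obj 182 [ 0.4184 -0.3197] [ 0.4516 -0.2854] [ 0.435  -0.3025] [ 0.4378 -0.3019]
scene0 cart table z med 0.00026014321625833503 0.0027942784808184192 max 0.10633371392590019
scene0 y table z med 0.0005781122596337784 0.00283289038373247 max 0.045924695870648846
scene0 b table z med 0.0014421355531413216 0.003319266058642712 max 0.04586807332853815
scene0 o table z med 0.0009670540960912133 0.0031826009304018496 max 0.04490340010317795
top0 c1 table z med 0.00010599303440961272 0.002935763540582079 max 0.05442080755597822
   obj 105 [ 0.553  -0.4178] [ 0.591  -0.3778] [ 0.572  -0.3978] [ 0.5723 -0.3959]
top0 c2 table z med -3.156562760731063e-06 0.0029870200468303217 max 0.05522283169704334
   obj 139 [0.4993 0.3128] [0.5882 0.4055] [0.5437 0.3592] [0.5556 0.3724]
top0 gl table z med 8.590132061558897e-05 0.002609636501372043 max 0.055437427796562355
   obj 107 [ 0.4143 -0.3165] [ 0.4454 -0.2842] [ 0.4299 -0.3004] [ 0.429  -0.2985]
top0 cart table z med 0.0003822263531769732 0.0030146308462470246 max 0.10772980880607497
top0 y table z med 0.00037481057164667764 0.0031256980570674893 max 0.04675163659367376
top0 b table z med 0.0007469159591966257 0.0033249135861630466 max 0.0633284155543341
top0 o table z med 0.0005318677724738263 0.003237969517121568 max 0.04706641816403612
```

View pics/s1.png

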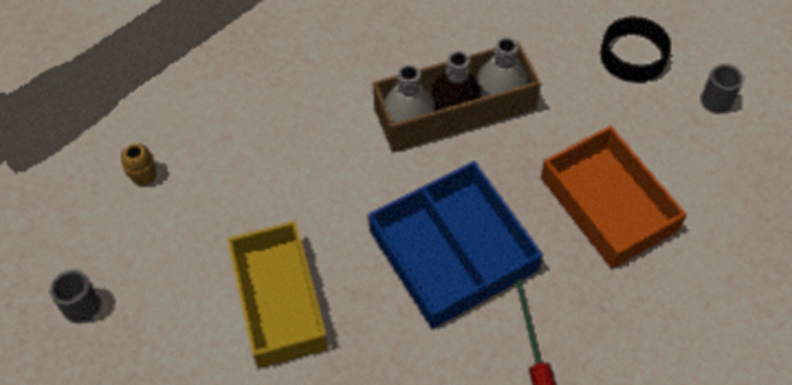

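View pics/t1.png

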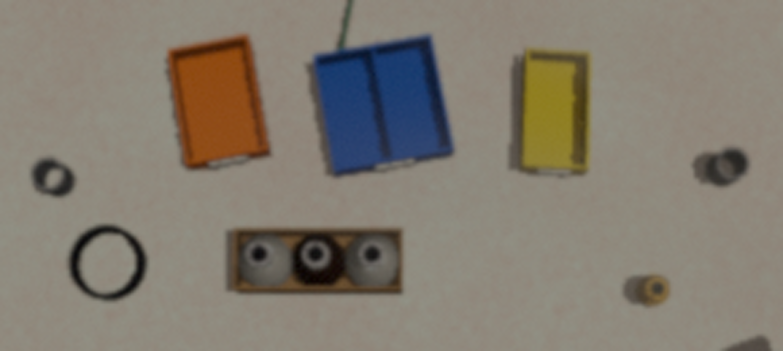

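```bash
cat > fit.py <<'E'
from h import *
from scipy.optimize import least_squares
np.set_printoptions(precision=4,suppress=True)
def rectfit(Q,L,W,x0,mid=None):
    # distance of rim points to rect outline L(x) x W(y) and optional divider
    def f(p):
        c,s=np.cos(p[2]),np.sin(p[2]);d=Q-p[:2];x=c*d[:,0]+s*d[:,1];y=-s*d[:,0]+c*d[:,1]
        qx,qy=np.abs(x)-L/2,np.abs(y)-W/2
        r=np.where((qx>0)|(qy>0),np.hypot(np.maximum(qx,0),np.maximum(qy,0)),np.minimum(-qx,-qy))
        if mid: r=np.minimum(r,np.hypot(y,np.maximum(qx,0)))
        return r
    return min((least_squares(f,[x0[0],x0[1],a],loss="soft_l1",f_scale=.003) for a in np.arange(-.5,.6,.1)),key=lambda r:r.cost)
def circ(Q,r,x0):
    return least_squares(lambda p:np.hypot(*(Q-p).T)-r,x0,loss="soft_l1",f_scale=.002)
def hsv(c): return cv2.cvtColor(c["color"],cv2.COLOR_RGB2HSV)
if __name__=="__main__":
  for n in("scene0","top0"):
    c=load(n);P=cloud(c).reshape(-1,3);H=hsv(c).reshape(-1,3)
    for k,h0,h1,x0,W,mid,zl,zh in(("yellow",22,33,(.63,-.2),.072,0,.034,.047),("blue",105,118,(.63,0),.136,1,.034,.047),("orange",5,14,(.63,.2),.092,0,.034,.047)):
        m=(H[:,0]>=h0)&(H[:,0]<=h1)&(H[:,1]>150)&(P[:,2]>zl)&(P[:,2]<zh)&(np.hypot(*(P[:,:2]-x0).T)<.15)
        r=rectfit(P[m,:2],.136,W,x0,mid);print(n,k,m.sum(),r.x,np.degrees(r.x[2]),"rms",np.sqrt(np.mean(r.fun**2)))
    m=(P[:,2]>.047)&(P[:,2]<.06)&(np.abs(P[:,0]-.46)<.07)&(np.abs(P[:,1]-.06)<.14)
    Q=P[m,:2];print("cart",m.sum(),Q.min(0),Q.max(0));r=min((rectfit(Q,.0655,.1855,(.46,.06)) ,),key=lambda r:r.cost);print(r.x,np.sqrt(np.mean(r.fun**2)))
    m=(P[:,2]>.07)&(P[:,2]<.115)&(np.abs(P[:,0]-.46)<.07)&(np.abs(P[:,1]-.06)<.14)
    Q=P[m];
    comp,lab,cen=cv2.kmeans(Q[:,1:2].astype(np.float32),3,None,(3,50,1e-4),5,cv2.KMEANS_PP_CENTERS)
    for i in range(3):
        q=Q[lab[:,0]==i];qt=q[q[:,2]>.09];print("lamp",len(q),(q.min(0)+q.max(0))/2,q.max(0)-q.min(0),"top",len(qt),(qt.min(0)+qt.max(0))/2)
    for k,x0,r in(("c1",(.573,-.397),.018),("c2",(.57,.385),.018)):
        m=(P[:,2]>.043)&(P[:,2]<.058)&(np.hypot(*(P[:,:2]-x0).T)<.035);q=circ(P[m,:2],r,x0);print(k,m.sum(),q.x,np.sqrt(np.mean(q.fun**2)))
    m=(P[:,2]>.03)&(np.hypot(*(P[:,:2]-(.432,-.302)).T)<.04);Q=P[m];print("gl",m.sum(),(Q.min(0)+Q.max(0))/2,Q.max(0)-Q.min(0)); t=Q[Q[:,2]>.046];print(len(t),(t.min(0)+t.max(0))/2,t.mean(0))
E
python3 fit.py
```

```text
scene0 yellow 255 [ 0.642  -0.1989 -0.0634] -3.6342484595379947 rms 0.001359292413057359
scene0 blue 544 [0.6516 0.0011 0.1719] 9.848491601961292 rms 0.0014549315508134697
scene0 orange 398 [0.6575 0.192  0.1781] 10.20501585862933 rms 0.010553910879987107
cart 710 [ 0.4318 -0.0191] [0.507  0.1715]
[ 0.4654  0.0769 -0.011 ] 0.010993458916452235
lamp 150 [0.4709 0.1357 0.0882] [0.0295 0.0305 0.0363] top 90 [0.4705 0.1371 0.0983]
lamp 149 [0.4697 0.0161 0.0875] [0.03   0.0291 0.0346] top 90 [0.4695 0.0154 0.0975]
lamp 151 [0.4701 0.0748 0.0879] [0.0296 0.0284 0.0357] top 90 [0.4693 0.0763 0.098 ]
c1 126 [ 0.5748 -0.3976] 0.001567672638044639
c2 104 [0.5706 0.384 ] 0.001871383710290854
gl 163 [ 0.435  -0.3027  0.0425] [0.0332 0.0335 0.0249]
82 [ 0.4318 -0.3028  0.0506] [ 0.4328 -0.3022  0.0497]
top0 yellow 86 [ 0.6421 -0.1982 -0.0634] -3.6352462502184046 rms 0.0012001639685118902
top0 blue 64 [0.6505 0.0023 0.1737] 9.954262044782023 rms 0.001409281833820156
top0 orange 178 [0.656  0.1921 0.1787] 10.238053001826747 rms 0.001822174799850276
cart 480 [ 0.4337 -0.0164] [0.5047 0.1707]
[ 0.4699  0.0775 -0.0158] 0.01249692243782653
lamp 87 [0.4669 0.0167 0.089 ] [0.0297 0.0295 0.0375] top 67 [0.4686 0.0165 0.1   ]
lamp 91 [0.4681 0.1364 0.0887] [0.0297 0.0272 0.0371] top 70 [0.4698 0.1378 0.0991]
lamp 84 [0.4676 0.0772 0.0891] [0.0295 0.027  0.0372] top 68 [0.4693 0.0771 0.0993]
c1 55 [ 0.573 -0.397] 0.0015396999269249457
c2 61 [0.5699 0.3842] 0.0014463673724280808
gl 104 [ 0.4299 -0.3004  0.0439] [0.0311 0.0322 0.0231]
73 [ 0.4304 -0.2993  0.0509] [ 0.4303 -0.3002  0.05  ]
```

```bash
cat > go.py <<'E'
from h import *
from station import monitor
import sys
def rel(x,y,z,yawdeg,s=None):
    """jaw (tool y) along yaw in xy (mod 180), tool x down"""
    s=s or monitor.read_state();Rc=R.from_quat(s["orientation"]);best=None
    for k in(0,180):
        a=np.radians(yawdeg+k);Y=np.array([np.cos(a),np.sin(a),0]);X=np.array([0,0,-1.]);T=R.from_matrix(np.c_[X,Y,np.cross(X,Y)])
        rv=(Rc.inv()*T).as_rotvec()
        if best is None or np.linalg.norm(rv)<np.linalg.norm(best): best=rv
    d=Rc.inv().apply(np.array([x,y,z])-s["position"])*1000
    return d,np.degrees(best)/8
if __name__=="__main__":
    np.set_printoptions(precision=3,suppress=True)
    s=monitor.read_state();M=R.from_quat(s["orientation"]).as_matrix()
    print("t",s["t"],"pos",s["position"],"toolX",M[:,0],"toolY",M[:,1],"joints",s["joints"],"F",s["ft_force"],"open",s["opening"])
    for a in sys.argv[1:]:
        print(a,*rel(*map(float,a.split(",")),s=s))
E
python3 go.py .574,-.397,.13,9.9
```

```text
t 0.1 pos [ 0.27  -0.591  0.231] toolX [-0.001  0.001 -1.   ] toolY [ 0.415 -0.91  -0.001] joints [ 1.044  0.334  0.04   1.466 -0.013  1.343 -0.058] F [ 0.771 -0.581  0.264] open 0.08539821113192865
.574,-.397,.13,9.9 [ 100.563  -50.08  -357.573] [-9.423 -0.006  0.009]
```

>>> play_rows(
  moves=[
    [[100.6,-50.1,-357.6,-9.42,0,0,65],[100.6,-50.1,-357.6,-9.42,0,0,65],[100.6,-50.1,-357.6,-9.42,0,0,65],[100.6,-50.1,-357.6,-9.42,0,0,65],[100.6,-50.1,-357.6,-9.42,0,0,65],[100.6,-50.1,-357.6,-9.42,0,0,65],[100.6,-50.1,-357.6,-9.42,0,0,65],[100.6,-50.1,-357.6,-9.42,0,0,65],[100.6,-50.1,-357.6,-9.42,0,0,65],[100.6,-50.1,-357.6,-9.42,0,0,65],[100.6,-50.1,-357.6,-9.42,0,0,65],[100.6,-50.1,-357.6,-9.42,0,0,65]],
  ],
)

```text
t: 1.6
position: [0.5741, -0.3977, 0.1309]
orientation: [0.455, 0.541, -0.455, 0.541]
ft_force: [-0.8, -0.3, 0.4]
opening: 0.0652
```

```bash
python3 go.py .574,-.397,.13,9.9 .574,-.397,.014,9.9; python3 - <<'E'
from station import imaging
import cv2
for n in("scene","top"):
    c=imaging.read_camera(n)["color"][:,:,::-1]
    cv2.imwrite(f"pics/{n}2.png",cv2.resize(c[190:330,20:200] if n=="scene" else c[110:230,320:470],None,fx=4,fy=4))
E
```

```text
t 1.6 pos [ 0.574 -0.398  0.131] toolX [ 0. -0. -1.] toolY [0.985 0.171 0.   ] joints [ 0.756  0.512 -0.301  1.437  0.156  1.215  0.608] F [-0.767 -0.341  0.43 ] open 0.06524650511510152
.574,-.397,.13,9.9 [ 0.894  0.038 -0.658] [-0.01   0.001 -0.   ]
.574,-.397,.014,9.9 [116.894   0.033  -0.681] [-0.01   0.001 -0.   ]
```

View pics/scene2.png

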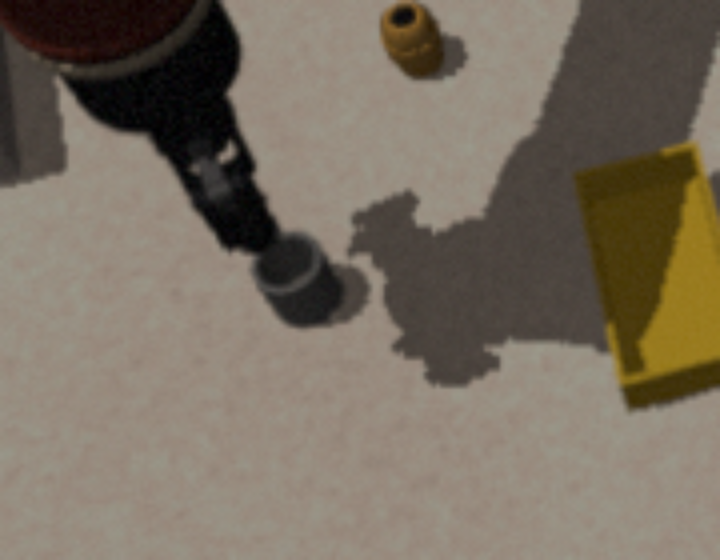

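View pics/top2.png

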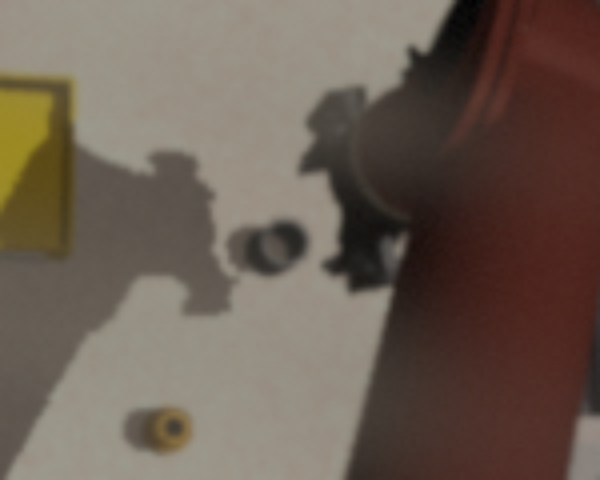

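```bash
python3 - <<'E'
from h import *
for n,o in(("scene0",(20,190)),("top0",(320,110))):
    c=load(n);a=np.array([.985,.171,0])
    for p in([.574,-.398,.131],np.array([.574,-.398,.131])+.033*a,np.array([.574,-.398,.131])-.033*a,[.574,-.397,.05]): print(n,(proj(c,p)-o)*4)
E
```

```text
scene0 [[240.31153134 194.13306318]]
scene0 [[261.24646286 242.56754932]]
scene0 [[219.96163594 147.21595009]]
scene0 [[285.3590329  260.06980228]]
top0 [[318.69792621 215.90143375]]
top0 [[308.09393782 172.19351335]]
top0 [[329.26753279 259.98473821]]
top0 [[283.84387118 237.60425494]]
```

The pictures agree with the projected TCP: fingertips at top crop (305,172) and (328,262), with the coupling between them. Next I descend and grip.

>>> play_rows(
  moves=[
    [[40,0,-0.7,0,0,0,65],[80,0,-0.7,0,0,0,65],[105,0,-0.7,0,0,0,65],[117,0,-0.7,0,0,0,65],[117,0,-0.7,0,0,0,65],[117,0,-0.7,0,0,0,35],[117,0,-0.7,0,0,0,35],[117,0,-0.7,0,0,0,35],[117,0,-0.7,0,0,0,35],[117,0,-0.7,0,0,0,35],[117,0,-0.7,0,0,0,35],[117,0,-0.7,0,0,0,35]],
  ],
)

```text
t: 3.2
position: [0.5752, -0.3974, 0.0156]
orientation: [0.455, 0.54, -0.455, 0.542]
ft_force: [-0.9, 0.3, 7.5]
opening: 0.0391
```

```bash
python3 go.py .6568,-.0318,.14,9.9
```

```text
t 3.2 pos [ 0.575 -0.397  0.016] toolX [ 0.002 -0.002 -1.   ] toolY [0.985 0.171 0.002] joints [ 0.745  0.62  -0.285  1.527  0.193  1.02   0.582] F [-0.896  0.279  7.502] open 0.0390761840266155
.6568,-.0318,.14,9.9 [-124.793  143.318 -345.971] [-0.004  0.014 -0.015]
```

>>> play_rows(
  moves=[
    [[-20,0,0,0,0,0,35],[-70,0,0,0,0,0,35],[-126,0,0,0,0,0,35],[-126,40,-90,0,0,0,35],[-126,70,-140,0,0,0,35],[-126,90,-190,0,0,0,35],[-126,110,-240,0,0,0,35],[-126,130,-290,0,0,0,35],[-126,143,-330,0,0,0,35],[-126,143,-346,0,0,0,35],[-126,143,-346,0,0,0,35],[-126,143,-346,0,0,0,35],[-126,143,-346,0,0,0,35]],
  ],
)

```text
t: 4.82
position: [0.6557, -0.0338, 0.1398]
orientation: [0.456, 0.54, -0.456, 0.541]
ft_force: [0.4, 0.2, -1.0]
opening: 0.039
```

```bash
python3 go.py .6568,-.0318,.02,9.9; python3 - <<'E'
from station import imaging
import cv2
for n in("scene","top"):
    c=imaging.read_camera(n)["color"][:,:,::-1]
    cv2.imwrite(f"pics/{n}3.png",cv2.resize(c[150:300,180:380] if n=="scene" else c[90:240,170:370],None,fx=3.5,fy=3.5))
E
```

```text
t 4.825 pos [ 0.656 -0.034  0.14 ] toolX [ 0.    -0.001 -1.   ] toolY [ 0.986  0.169 -0.   ] joints [ 0.306  0.441 -0.427  1.539  0.191  1.203  0.016] F [ 0.365  0.179 -0.982] open 0.038964278735560555
.6568,-.0318,.02,9.9 [119.842   1.468  -1.834] [-0.025  0.005  0.001]
```

View pics/scene3.png

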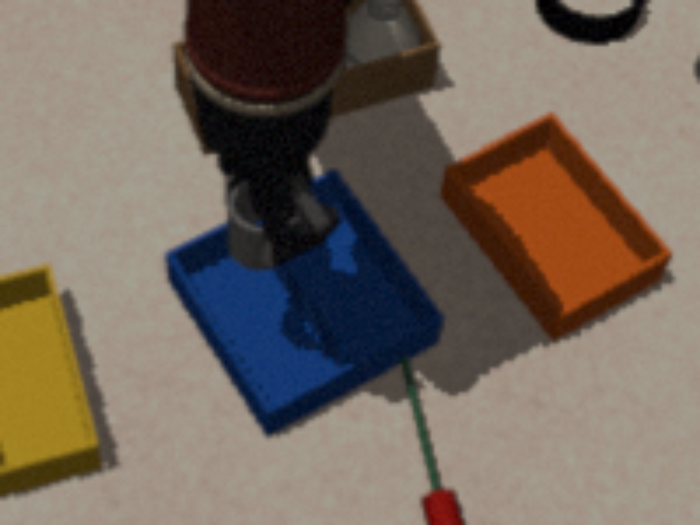

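View pics/top3.png

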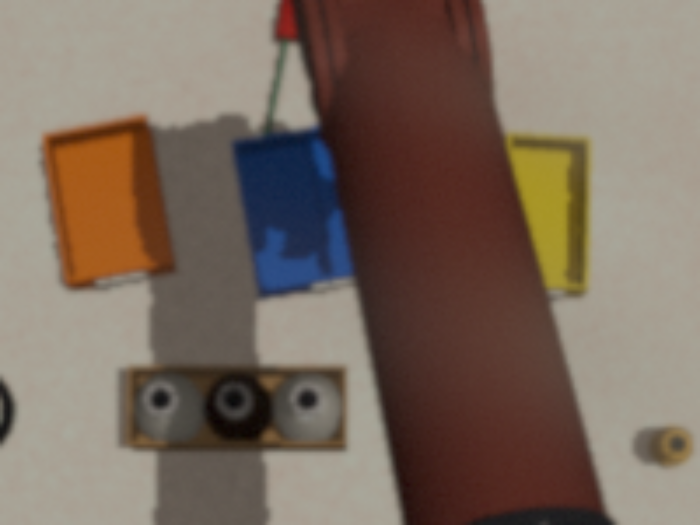

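The coupling is held upright over the −y bay, at scene crop (260,235). Next I lower and release it.

>>> play_rows(
  moves=[
    [[0,1.5,-1.8,0,0,0,35],[50,1.5,-1.8,0,0,0,35],[90,1.5,-1.8,0,0,0,35],[110,1.5,-1.8,0,0,0,35],[117,1.5,-1.8,0,0,0,35],[119.5,1.5,-1.8,0,0,0,35],[119.5,1.5,-1.8,0,0,0,35],[119.5,1.5,-1.8,0,0,0,60],[119.5,1.5,-1.8,0,0,0,60],[119.5,1.5,-1.8,0,0,0,60],[119.5,1.5,-1.8,0,0,0,60],[100,1.5,-1.8,0,0,0,60],[60,1.5,-1.8,0,0,0,60],[0,1.5,-1.8,0,0,0,60],[0,1.5,-1.8,0,0,0,60]],
  ],
)

```text
t: 6.8
position: [0.6603, -0.0289, 0.1471]
orientation: [0.457, 0.538, -0.453, 0.544]
ft_force: [0.1, -0.0, 0.4]
opening: 0.0601
```

```bash
python3 go.py .570,.384,.14,9.9 .570,.384,.016,9.9
```

```text
t 6.8 pos [ 0.66  -0.029  0.147] toolX [ 0.01 -0.   -1.  ] toolY [0.985 0.171 0.01 ] joints [ 0.302  0.437 -0.432  1.53   0.192  1.206  0.012] F [ 0.127 -0.004  0.45 ] open 0.06009879414317561
.570,.384,.14,9.9 [   6.039  -18.22  -422.309] [-0.004  0.015 -0.073]
.570,.384,.016,9.9 [ 130.032  -19.486 -422.566] [-0.004  0.015 -0.073]
```

>>> play_rows(
  moves=[
    [[0,-3,-50,0,0,0,60],[0,-6,-110,0,0,0,60],[0,-8,-170,0,0,0,60],[0,-10,-230,0,0,0,60],[0,-12,-290,0,0,0,60],[0,-14,-350,0,0,0,62],[0,-14,-400,0,0,0,62],[0,-14.4,-424.4,0,0,0,62],[0,-14.4,-424.4,0,0,0,62],[0,-14.4,-424.4,0,0,0,62],[0,-14.4,-424.4,0,0,0,62],[0,-14.4,-424.4,0,0,0,62],[0,-14.4,-424.4,0,0,0,62]],
  ],
)

```text
t: 8.43
position: [0.5702, 0.3857, 0.1398]
orientation: [0.455, 0.541, -0.455, 0.541]
ft_force: [-0.3, -0.5, 0.5]
opening: 0.0619
```

```bash
python3 go.py .570,.384,.016,9.9; python3 - <<'E'
from station import imaging
import cv2
c=imaging.read_camera("scene")["color"][:,:,::-1]
cv2.imwrite(f"pics/scene4.png",cv2.resize(c[130:300,200:420],None,fx=3.4,fy=3.4))
E
```

```text
t 8.425 pos [0.57  0.386 0.14 ] toolX [ 0. -0. -1.] toolY [0.985 0.171 0.   ] joints [-0.271  0.527 -0.549  1.446  0.28   1.247 -0.677] F [-0.32  -0.482  0.548] open 0.0619379069615146
.570,.384,.016,9.9 [123.808  -0.515   1.642] [-0.009  0.001 -0.001]
```

View pics/scene4.png

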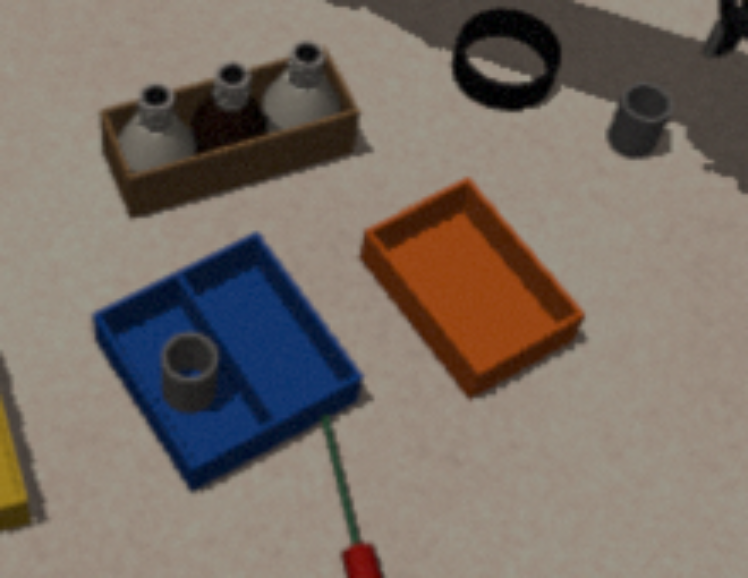

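Coupling 1 stands upright in the left bay, at crop (190,370). Coupling 2 is at crop (640,120).

```bash
python3 - <<'E'
from h import *
c=load("scene0");a=np.array([.985,.171,0])
for p in([.570,.3857,.14],np.array([.570,.3857,.14])+.031*a,np.array([.570,.3857,.14])-.031*a): print((proj(c,p)-(200,130))*3.4)
E
```

```text
[[679.19336828  24.77372823]]
[[707.8044382   53.34367635]]
[[651.36763377  -3.0613573 ]]
```

>>> play_rows(
  moves=[
    [[45,-0.5,1.6,0,0,0,62],[85,-0.5,1.6,0,0,0,62],[110,-0.5,1.6,0,0,0,62],[124,-0.5,1.6,0,0,0,62],[124,-0.5,1.6,0,0,0,62],[124,-0.5,1.6,0,0,0,35],[124,-0.5,1.6,0,0,0,35],[124,-0.5,1.6,0,0,0,35],[124,-0.5,1.6,0,0,0,35],[124,-0.5,1.6,0,0,0,35],[124,-0.5,1.6,0,0,0,35]],
  ],
)

```text
t: 9.85
position: [0.5706, 0.3855, 0.0176]
orientation: [0.456, 0.541, -0.454, 0.541]
ft_force: [-1.0, -0.2, 7.3]
opening: 0.0389
```

```bash
python3 go.py .6452,.0352,.14,9.9
```

```text
t 9.85 pos [0.571 0.385 0.018] toolX [ 0.002  0.002 -1.   ] toolY [0.985 0.171 0.003] joints [-0.291  0.64  -0.513  1.546  0.346  1.045 -0.721] F [-0.969 -0.174  7.303] open 0.038853900446122136
.6452,.0352,.14,9.9 [-122.799   13.786  357.722] [-0.004 -0.009 -0.018]
```

>>> play_rows(
  moves=[
    [[-20,0,0,0,0,0,35],[-70,0,0,0,0,0,35],[-124,0,0,0,0,0,35],[-124,3,60,0,0,0,35],[-124,5,120,0,0,0,35],[-124,8,180,0,0,0,35],[-124,10,240,0,0,0,35],[-124,12,300,0,0,0,35],[-124,13.8,340,0,0,0,35],[-124,13.8,357.7,0,0,0,35],[-124,13.8,357.7,0,0,0,35],[-124,13.8,357.7,0,0,0,35],[-124,13.8,357.7,0,0,0,35],[-124,13.8,357.7,0,0,0,35]],
  ],
)

```text
t: 11.6
position: [0.6445, 0.036, 0.1398]
orientation: [0.455, 0.542, -0.455, 0.541]
ft_force: [0.3, 0.2, 0.6]
opening: 0.0386
```

```bash
python3 go.py .6452,.0352,.022,9.9; python3 - <<'E'
from station import imaging
import cv2
c=imaging.read_camera("scene")["color"][:,:,::-1]
cv2.imwrite(f"pics/scene5.png",cv2.resize(c[130:300,200:420],None,fx=3.4,fy=3.4))
E
```

```text
t 11.6 pos [0.644 0.036 0.14 ] toolX [-0.  0. -1.] toolY [0.985 0.173 0.   ] joints [ 0.233  0.426 -0.465  1.567  0.2    1.196 -0.096] F [0.275 0.2   0.629] open 0.038630500651093254
.6452,.0352,.022,9.9 [117.774   0.606   0.924] [ 0.009 -0.003 -0.   ]
```

View pics/scene5.png

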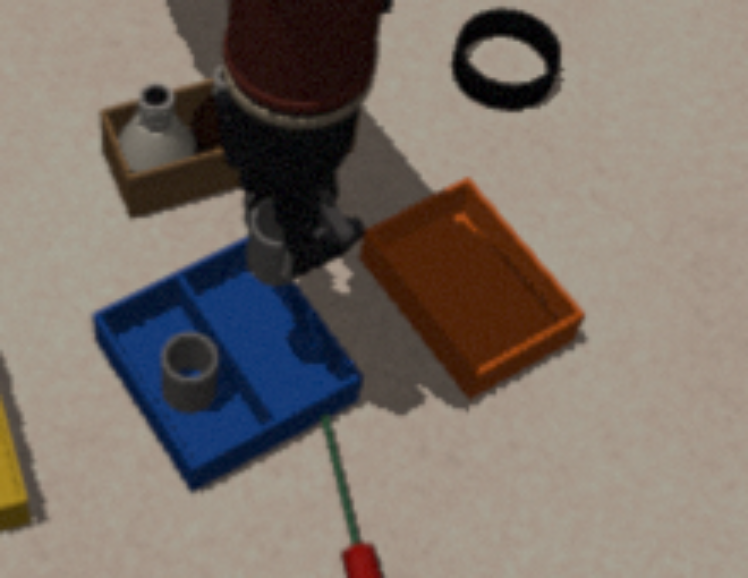

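>>> play_rows(
  moves=[
    [[0,0.6,0.9,0,0,0,35],[50,0.6,0.9,0,0,0,35],[90,0.6,0.9,0,0,0,35],[108,0.6,0.9,0,0,0,35],[115,0.6,0.9,0,0,0,35],[117.5,0.6,0.9,0,0,0,35],[117.5,0.6,0.9,0,0,0,35],[117.5,0.6,0.9,0,0,0,60],[117.5,0.6,0.9,0,0,0,60],[117.5,0.6,0.9,0,0,0,60],[117.5,0.6,0.9,0,0,0,60],[100,0.6,0.9,0,0,0,60],[60,0.6,0.9,0,0,0,60],[0,0.6,0.9,0,0,0,60],[0,0.6,0.9,0,0,0,60],[0,0.6,0.9,0,0,0,60],[0,0.6,0.9,0,0,0,60]],
  ],
)

```text
t: 13.78
position: [0.6446, 0.0336, 0.1387]
orientation: [0.455, 0.542, -0.456, 0.541]
ft_force: [0.0, 0.2, -0.4]
opening: 0.06
```

```bash
python3 go.py .4315,-.301,.14,-3.6
```

```text
t 13.775 pos [0.645 0.034 0.139] toolX [-0.002 -0.    -1.   ] toolY [ 0.985  0.171 -0.002] joints [ 0.236  0.428 -0.465  1.567  0.201  1.197 -0.095] F [ 0.013  0.15  -0.408] open 0.05997460049251295
.4315,-.301,.14,-3.6 [  -0.835 -267.328  293.161] [1.684 0.    0.014]
```

>>> play_rows(
  moves=[
    [[-1,-40,44,0.3,0,0,60],[-1,-80,88,0.6,0,0,60],[-1,-120,132,0.9,0,0,60],[-1,-160,176,1.2,0,0,60],[-1,-200,220,1.5,0,0,60],[-1,-240,263,1.68,0,0,60],[-1,-267,293,1.68,0,0,60],[-1,-267,293,1.68,0,0,60],[-1,-267,293,1.68,0,0,60],[-1,-267,293,1.68,0,0,60],[-1,-267,293,1.68,0,0,60],[-1,-267,293,1.68,0,0,60]],
  ],
)

```text
t: 15.28
position: [0.4329, -0.3001, 0.1407]
orientation: [0.515, 0.484, -0.515, 0.484]
ft_force: [-0.9, -0.8, 0.2]
opening: 0.0599
```

```bash
python3 go.py .4315,-.301,.02,-3.6; python3 - <<'E'
from station import imaging
import cv2
for n in("scene","top"):
    c=imaging.read_camera(n)["color"][:,:,::-1]
    cv2.imwrite(f"pics/{n}6.png",cv2.resize(c[150:300,90:320] if n=="scene" else c[110:250,200:400],None,fx=3.4,fy=3.4))
E
```

```text
t 15.275 pos [ 0.433 -0.3    0.141] toolX [-0.  0. -1.] toolY [ 0.998 -0.061 -0.   ] joints [ 0.757  0.169 -0.258  1.866  0.048  1.113  0.42 ] F [-0.908 -0.77   0.214] open 0.059893299875700585
.4315,-.301,.02,-3.6 [120.679  -1.298   0.98 ] [ 0.011 -0.001  0.   ]
```

View pics/scene6.png

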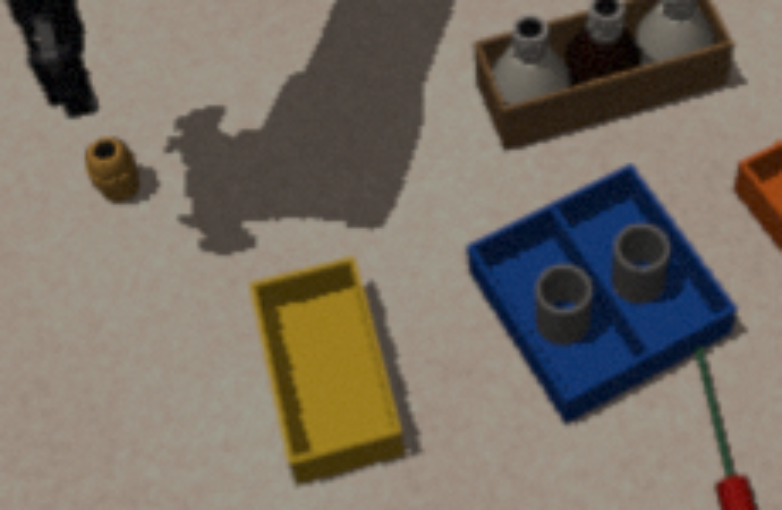

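View pics/top6.png

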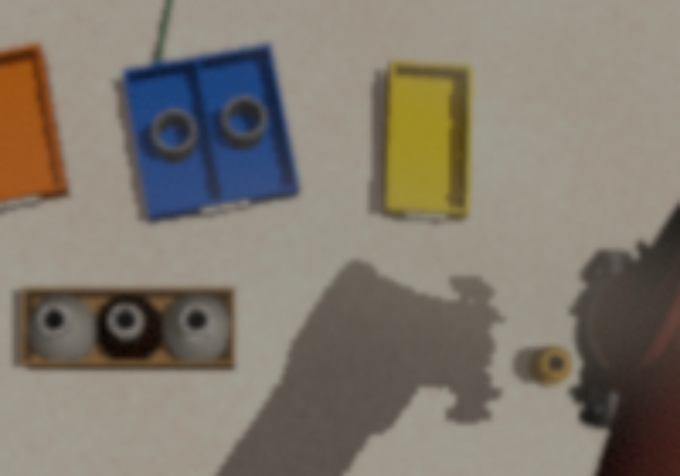

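Both couplings stand in their bays, at top crop (175,133) and (243,120). The gland is at scene crop (110,170). I'll grip its collar.

>>> play_rows(
  moves=[
    [[45,-1.3,1,0,0,0,60],[90,-1.3,1,0,0,0,60],[120,-1.3,1,0,0,0,60],[132.5,-1.3,1,0,0,0,60],[132.5,-1.3,1,0,0,0,60],[132.5,-1.3,1,0,0,0,30],[132.5,-1.3,1,0,0,0,30],[132.5,-1.3,1,0,0,0,30],[132.5,-1.3,1,0,0,0,30],[132.5,-1.3,1,0,0,0,30],[132.5,-1.3,1,0,0,0,30],[132.5,-1.3,1,0,0,0,30]],
  ],
)

```text
t: 16.88
position: [0.4321, -0.3022, 0.0099]
orientation: [0.516, 0.483, -0.515, 0.485]
ft_force: [-0.8, 0.9, 5.7]
opening: 0.0343
```

```bash
python3 go.py .642,-.1986,.13,-3.6
```

```text
t 16.875 pos [ 0.432 -0.302  0.01 ] toolX [ 0.002 -0.002 -1.   ] toolY [ 0.998 -0.062  0.002] joints [ 0.741  0.331 -0.245  1.976  0.106  0.844  0.375] F [-0.771  0.911  5.681] open 0.03434959633264266
.642,-.1986,.13,-3.6 [-119.831  203.272 -116.297] [ 0.003  0.01  -0.015]
```

>>> play_rows(
  moves=[
    [[-20,0,0,0,0,0,30],[-70,0,0,0,0,0,30],[-120,0,0,0,0,0,30],[-120,50,-29,0,0,0,30],[-120,100,-58,0,0,0,30],[-120,150,-87,0,0,0,30],[-120,203,-116,0,0,0,30],[-120,203,-116,0,0,0,30],[-120,203,-116,0,0,0,30],[-120,203,-116,0,0,0,30],[-120,203,-116,0,0,0,30],[-120,203,-116,0,0,0,30]],
  ],
)

```text
t: 18.38
position: [0.6407, -0.1991, 0.1286]
orientation: [-0.516, -0.484, 0.516, -0.484]
ft_force: [0.4, 0.6, -1.2]
opening: 0.0338
```

```bash
python3 go.py .642,-.1986,.0145,-3.6; python3 - <<'E'
from station import imaging
import cv2
c=imaging.read_camera("scene")["color"][:,:,::-1]
cv2.imwrite(f"pics/scene7.png",cv2.resize(c[150:300,90:290],None,fx=3.8,fy=3.8))
E
```

```text
t 18.375 pos [ 0.641 -0.199  0.129] toolX [ 0. -0. -1.] toolY [ 0.998 -0.063  0.   ] joints [ 0.48   0.464 -0.33   1.516  0.157  1.187  0.061] F [ 0.439  0.572 -1.19 ] open 0.03384895916959179
.642,-.1986,.0145,-3.6 [114.082   1.274  -0.578] [-0.003  0.003 -0.002]
```

View pics/scene7.png

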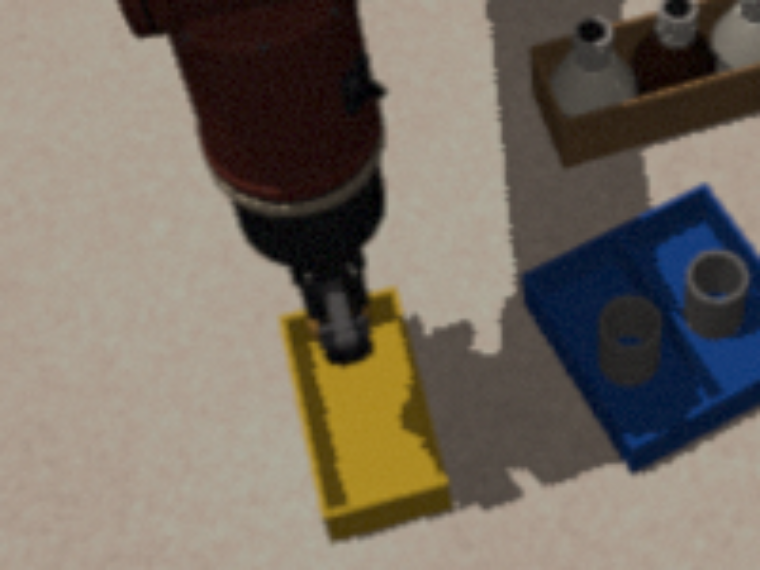

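The gland is mostly hidden behind the finger at (340,330). The opening of 33.8 mm shows it is held. Next I lower it into the yellow tray.

>>> play_rows(
  moves=[
    [[0,1.3,-0.6,0,0,0,30],[50,1.3,-0.6,0,0,0,30],[90,1.3,-0.6,0,0,0,30],[107,1.3,-0.6,0,0,0,30],[112,1.3,-0.6,0,0,0,30],[114.2,1.3,-0.6,0,0,0,30],[114.2,1.3,-0.6,0,0,0,30],[114.2,1.3,-0.6,0,0,0,60],[114.2,1.3,-0.6,0,0,0,60],[114.2,1.3,-0.6,0,0,0,60],[114.2,1.3,-0.6,0,0,0,60],[95,1.3,-0.6,0,0,0,60],[55,1.3,-0.6,0,0,0,60],[0,1.3,-0.6,0,0,0,60],[-40,1.3,-0.6,0,0,0,60],[-40,1.3,-0.6,0,0,0,60],[-40,1.3,-0.6,0,0,0,60],[-40,1.3,-0.6,0,0,0,60]],
  ],
)

```text
t: 20.68
position: [0.6416, -0.1978, 0.1671]
orientation: [-0.515, -0.485, 0.516, -0.484]
ft_force: [-0.3, -0.7, -0.3]
opening: 0.0599
```

```bash
python3 go.py .469,.0765,.18,-1; python3 - <<'E'
from station import imaging
import cv2
c=imaging.read_camera("scene")["color"][:,:,::-1]
cv2.imwrite(f"pics/scene8.png",cv2.resize(c[150:300,90:290],None,fx=3.8,fy=3.8))
E
```

```text
t 20.675 pos [ 0.642 -0.198  0.167] toolX [-0.002  0.001 -1.   ] toolY [ 0.998 -0.062 -0.002] joints [ 0.48   0.438 -0.334  1.471  0.147  1.259  0.067] F [-0.276 -0.704 -0.333] open 0.05992302696499935
.469,.0765,.18,-1 [ -12.391 -189.385 -263.003] [-0.321 -0.003  0.014]
```

View pics/scene8.png

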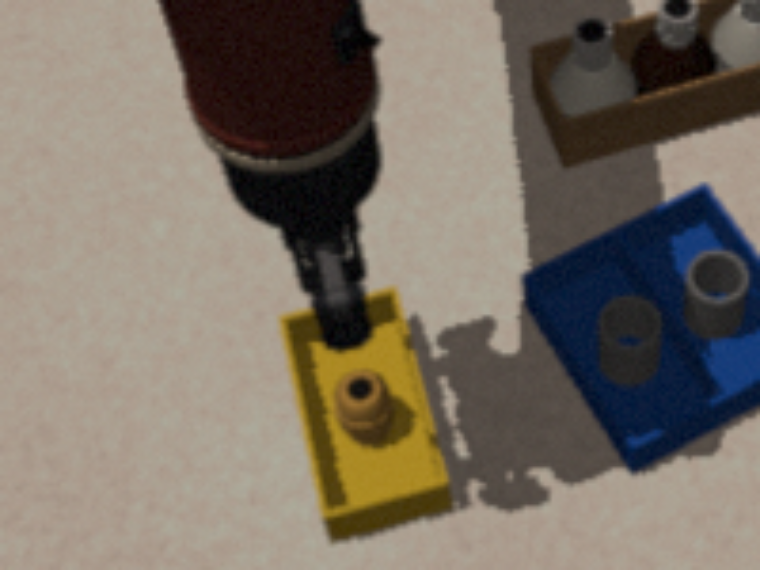

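The gland stands upright in the yellow tray at (362,405). The placed parts now give a check of the camera against the robot frame before the tight lamp grasp.

```bash
python3 - <<'E'
from fit import *
from station import imaging
for n in("scene","top"):
    c=imaging.read_camera(n);np.savez(f"{n}8.npz",**c);P=cloud(c).reshape(-1,3)
    for k,x0,r in(("c1",(.6568,-.0318),.018),("c2",(.6452,.0352),.018)):
        m=(P[:,2]>.048)&(P[:,2]<.062)&(np.hypot(*(P[:,:2]-x0).T)<.03);Q=P[m,:2]
        if m.sum()<20: print(n,k,m.sum());continue
        q=circ(Q,r,x0);print(n,k,m.sum(),q.x,"vs",x0,(Q.min(0)+Q.max(0))/2)
    for i,y in enumerate((.0165,.077,.1370)):
        m=(P[:,2]>.088)&(P[:,2]<.112)&(np.hypot(P[:,0]-.469,P[:,1]-y)<.022);Q=P[m]
        if m.sum()<20: print(n,i,m.sum());continue
        print(n,"lamp",i,m.sum(),(Q.min(0)+Q.max(0))/2,np.median(Q,0))
E
```

```text
scene c1 98 [ 0.6583 -0.0294] vs (0.6568, -0.0318) [ 0.6577 -0.0294]
scene c2 98 [0.6466 0.0345] vs (0.6452, 0.0352) [0.6454 0.0342]
scene lamp 0 98 [0.4688 0.0155 0.0964] [0.4729 0.0143 0.0996]
scene lamp 1 96 [0.4702 0.0755 0.0976] [0.4724 0.0747 0.0994]
scene lamp 2 94 [0.4707 0.1358 0.0973] [0.4734 0.1349 0.0993]
top c1 60 [ 0.6568 -0.0282] vs (0.6568, -0.0318) [ 0.6574 -0.0279]
top c2 52 [0.6454 0.0354] vs (0.6452, 0.0352) [0.6448 0.0366]
top lamp 0 70 [0.4683 0.0166 0.0989] [0.4666 0.0165 0.1003]
top lamp 1 69 [0.4688 0.0772 0.0981] [0.4676 0.077  0.1001]
top lamp 2 71 [0.4694 0.1373 0.0982] [0.4686 0.1375 0.1   ]
```

>>> play_rows(
  moves=[
    [[-12,-35,-50,-0.1,0,0,50],[-12,-70,-98,-0.2,0,0,50],[-12,-105,-146,-0.3,0,0,50],[-12,-140,-195,-0.38,0,0,50],[-12,-170,-240,-0.38,0,0,50],[-12,-189.4,-263,-0.38,0,0,50],[-12,-189.4,-263,-0.38,0,0,50],[-12,-189.4,-263,-0.38,0,0,50],[-12,-189.4,-263,-0.38,0,0,50],[-12,-189.4,-263,-0.38,0,0,50],[-12,-189.4,-263,-0.38,0,0,50],[-12,-189.4,-263,-0.38,0,0,50]],
  ],
)

```text
t: 22.32
position: [0.4697, 0.0763, 0.1802]
orientation: [0.502, 0.498, -0.502, 0.498]
ft_force: [-0.3, 0.6, 0.0]
opening: 0.0497
```

```bash
python3 go.py .4688,.0765,.12,-.6
```

```text
t 22.325 pos [0.47  0.076 0.18 ] toolX [-0.  0. -1.] toolY [ 1.    -0.009 -0.   ] joints [ 0.277  0.046 -0.54   1.919  0.025  1.184 -0.281] F [-0.257  0.611  0.034] open 0.04969748697153384
.4688,.0765,.12,-.6 [60.177 -0.943 -0.182] [ 0.007 -0.001  0.001]
```

>>> play_rows(
  moves=[
    [[40,-0.9,-0.2,0,0,0,50],[68,-0.9,-0.2,0,0,0,50],[68,-0.9,-0.2,0,0,0,50],[68,-0.9,-0.2,0,0,0,50],[68,-0.9,-0.2,0,0,0,50]],
  ],
)

```text
t: 22.95
position: [0.4697, 0.0768, 0.1136]
orientation: [0.503, 0.497, -0.502, 0.498]
ft_force: [0.1, -0.1, 0.3]
opening: 0.0501
```

```bash
python3 go.py .4688,.0765,.0745,-.6;  python3 - <<'E'
from station import imaging
import cv2
c=imaging.read_camera("scene")["color"][:,:,::-1]
cv2.imwrite(f"pics/scene9.png",cv2.resize(c[100:220,190:350],None,fx=4.8,fy=4.8))
E
```

```text
t 22.95 pos [0.47  0.077 0.114] toolX [ 0.002  0.    -1.   ] toolY [ 1.    -0.009  0.002] joints [ 0.263  0.118 -0.544  1.997  0.071  1.042 -0.323] F [ 0.134 -0.123  0.256] open 0.05014076566346605
.4688,.0765,.0745,-.6 [39.086 -0.993  0.286] [ 0.008 -0.001 -0.015]
```

View pics/scene9.png

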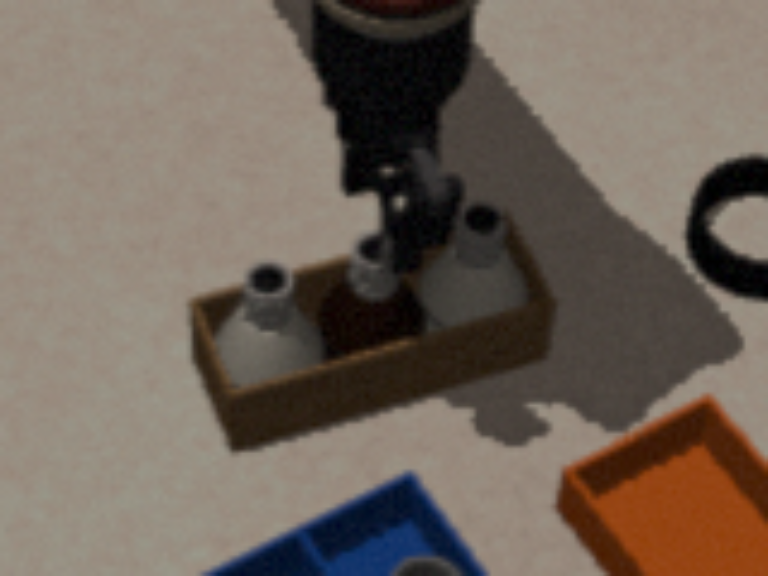

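>>> play_rows(
  moves=[
    [[15,-0.6,0,0,0,0,50],[28,-0.6,0,0,0,0,50],[37,-0.6,0,0,0,0,50],[37,-0.6,0,0,0,0,50],[37,-0.6,0,0,0,0,22],[37,-0.6,0,0,0,0,22],[37,-0.6,0,0,0,0,22],[37,-0.6,0,0,0,0,22],[37,-0.6,0,0,0,0,22],[37,-0.6,0,0,0,0,22],[37,-0.6,0,0,0,0,22],[37,-0.6,0,0,0,0,22]],
  ],
)

```text
t: 24.5
position: [0.4687, 0.0767, 0.0757]
orientation: [0.503, 0.497, -0.502, 0.498]
ft_force: [0.3, -0.5, 5.4]
opening: 0.0241
```

```bash
python3 go.py .4688,.0765,.2,-.6;  python3 - <<'E'
from station import imaging
import cv2
c=imaging.read_camera("scene")["color"][:,:,::-1]
cv2.imwrite(f"pics/scene10.png",cv2.resize(c[100:220,190:350],None,fx=4.8,fy=4.8))
E
```

```text
t 24.5 pos [0.469 0.077 0.076] toolX [ 0.001  0.    -1.   ] toolY [ 1.    -0.009  0.001] joints [ 0.251  0.168 -0.542  2.035  0.106  0.964 -0.354] F [ 0.304 -0.473  5.426] open 0.024144227578162
.4688,.0765,.2,-.6 [-124.349    0.244    0.177] [ 0.008 -0.001 -0.007]
```

View pics/scene10.png

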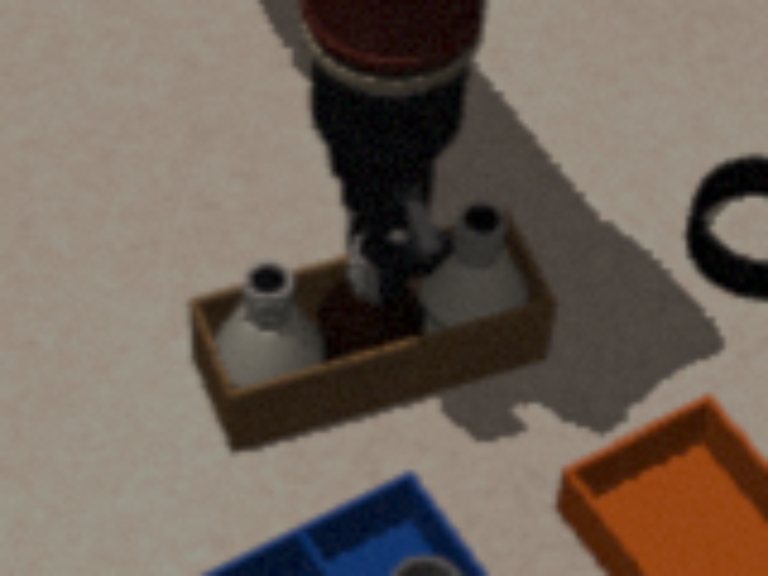

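The lamp's screw base is gripped (opening 24 mm) with almost no side force. I'll lift slowly at first and check the neighbours.

>>> play_rows(
  moves=[
    [[-2,0,0,0,0,0,22],[-5,0,0,0,0,0,22],[-8,0,0,0,0,0,22],[-11,0,0,0,0,0,22],[-14,0,0,0,0,0,22],[-17,0,0,0,0,0,22],[-20,0,0,0,0,0,22],[-23,0,0,0,0,0,22],[-26,0,0,0,0,0,22],[-29,0,0,0,0,0,22],[-32,0,0,0,0,0,22]],
  ],
)

```text
t: 25.92
position: [0.4682, 0.0766, 0.1075]
orientation: [0.502, 0.498, -0.502, 0.498]
ft_force: [0.4, 1.0, -1.1]
opening: 0.0242
```

```bash
python3 go.py .4688,.0765,.2,-.6;  python3 - <<'E'
from station import imaging
import cv2
c=imaging.read_camera("scene")["color"][:,:,::-1]
cv2.imwrite(f"pics/scene11.png",cv2.resize(c[100:220,190:350],None,fx=4.8,fy=4.8))
E
```

```text
t 25.925 pos [0.468 0.077 0.107] toolX [ 0.  0. -1.] toolY [ 1.    -0.009  0.   ] joints [ 0.262  0.124 -0.545  2.005  0.075  1.031 -0.327] F [ 0.443  1.024 -1.138] open 0.024213124982303318
.4688,.0765,.2,-.6 [-92.55    0.61    0.116] [ 0.009 -0.    -0.   ]
```

View pics/scene11.png

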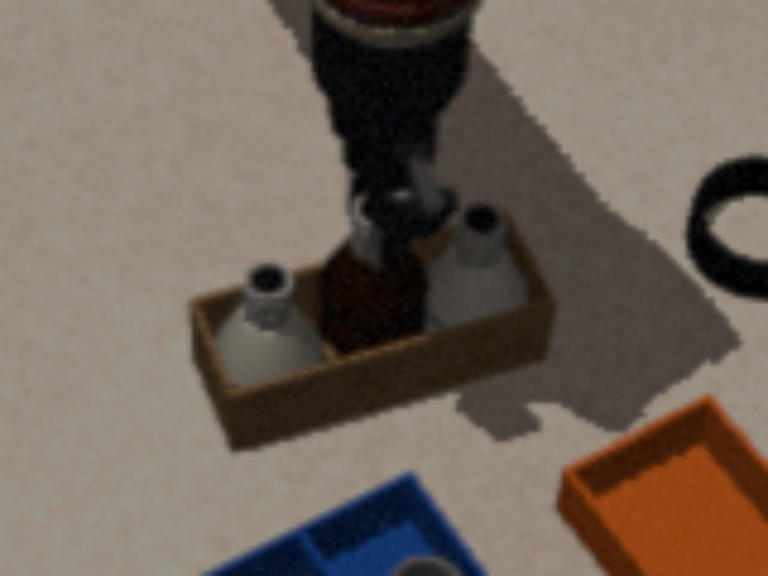

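The lamp is rising at (375,290), and both white lamps have stayed put at (268,320) and (480,260). Next I carry it to the orange tray.

>>> play_rows(
  moves=[
    [[-10,0,0,0,0,0,22],[-22,0,0,0,0,0,22],[-38,0,0,0,0,0,22],[-58,0,0,0,0,0,22],[-80,0,0,0,0,0,22],[-92,0,0,0,0,0,22],[-92,0,0,0,0,0,22],[-92,40,-25,0,0,0,22],[-92,80,-50,0,0,0,22],[-92,120,-75,0,0,0,22],[-92,160,-100,0,0,0,22],[-92,186.5,-117,0,0,0,22],[-92,186.5,-117,0,0,0,22],[-92,186.5,-117,0,0,0,22],[-92,186.5,-117,0,0,0,22],[-92,186.5,-117,0,0,0,22],[-92,186.5,-117,0,0,0,22]],
  ],
)

```text
t: 28.1
position: [0.6557, 0.1915, 0.1996]
orientation: [0.502, 0.497, -0.502, 0.498]
ft_force: [0.1, -0.5, -0.9]
opening: 0.0242
```

```bash
python3 go.py .6565,.192,.0765,-.6;  python3 - <<'E'
from station import imaging
import cv2
c=imaging.read_camera("scene")["color"][:,:,::-1]
cv2.imwrite(f"pics/scene12.png",cv2.resize(c[100:270,220:400],None,fx=3.5,fy=3.5))
E
```

```text
t 28.1 pos [0.656 0.192 0.2  ] toolX [ 0. -0. -1.] toolY [ 1.   -0.01  0.  ] joints [ 0.046  0.476 -0.559  1.391  0.252  1.345 -0.529] F [ 0.144 -0.53  -0.892] open 0.024214872137602008
.6565,.192,.0765,-.6 [123.078   0.772  -0.513] [ 0.006  0.001 -0.003]
```

View pics/scene12.png

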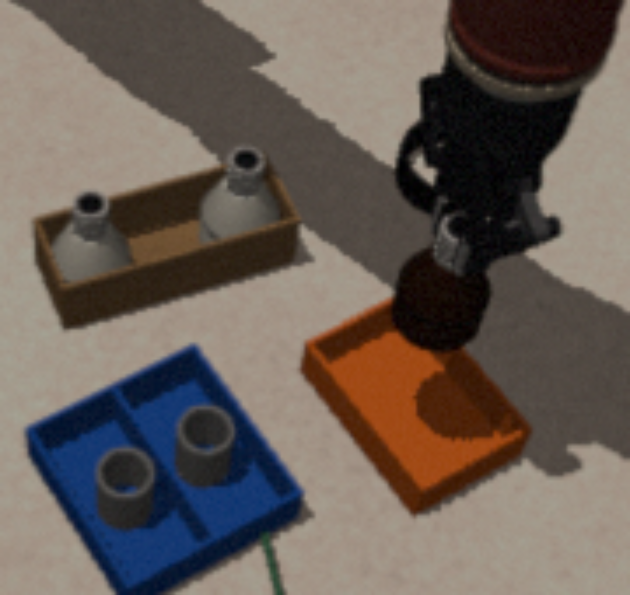

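The lamp hangs upright over the orange tray at (440,300), and the good lamps stand undisturbed. I'll lower it.

>>> play_rows(
  moves=[
    [[30,0.8,-0.5,0,0,0,22],[70,0.8,-0.5,0,0,0,22],[100,0.8,-0.5,0,0,0,22],[114,0.8,-0.5,0,0,0,22],[120,0.8,-0.5,0,0,0,22],[123,0.8,-0.5,0,0,0,22],[123,0.8,-0.5,0,0,0,22],[123,0.8,-0.5,0,0,0,22],[123,0.8,-0.5,0,0,0,50],[123,0.8,-0.5,0,0,0,50],[123,0.8,-0.5,0,0,0,50],[123,0.8,-0.5,0,0,0,50],[105,0.8,-0.5,0,0,0,50],[70,0.8,-0.5,0,0,0,50],[20,0.8,-0.5,0,0,0,50],[-20,0.8,-0.5,0,0,0,50],[-20,0.8,-0.5,0,0,0,50]],
  ],
)

```text
t: 30.28
position: [0.6582, 0.1935, 0.225]
orientation: [0.505, 0.496, -0.5, 0.499]
ft_force: [0.4, 0.8, -0.3]
opening: 0.0504
```

```bash
python3 go.py .48,.30,.25,-.6;  python3 - <<'E'
from station import imaging
import cv2
c=imaging.read_camera("scene")["color"][:,:,::-1]
cv2.imwrite(f"pics/scene13.png",cv2.resize(c[100:270,220:400],None,fx=3.5,fy=3.5))
E
```

```text
t 30.275 pos [0.658 0.193 0.225] toolX [ 0.007  0.002 -1.   ] toolY [ 1.    -0.009  0.007] joints [ 0.044  0.464 -0.563  1.356  0.247  1.384 -0.524] F [ 0.395  0.803 -0.322] open 0.05035917902071052
.48,.30,.25,-.6 [ -26.063 -179.021 -104.924] [ 0.009 -0.018 -0.052]
```

View pics/scene13.png

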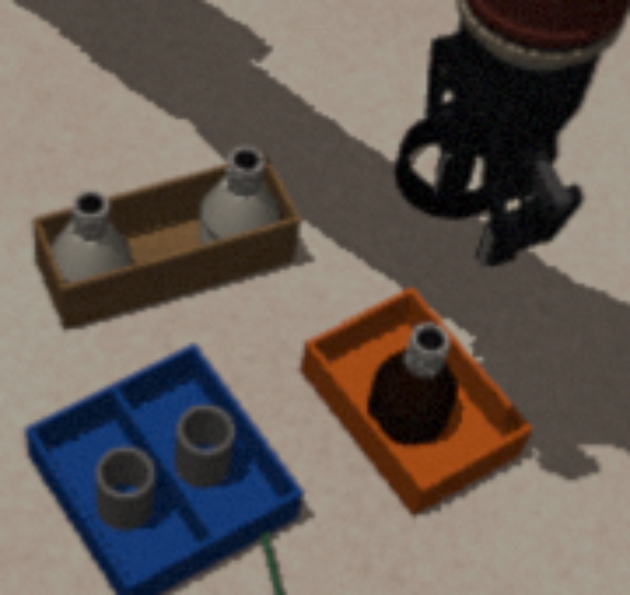

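The lamp stands upright in the orange tray, screw base at (430,340). I'll move the arm clear and do a final check.

>>> play_rows(
  moves=[
    [[-20,-40,-40,0,0,0,50],[-26,-80,-80,0,0,0,50],[-26,-120,-120,0,0,0,50],[-26,-150,-160,0,0,0,50],[-26,-150,-180,0,0,0,50],[-26,-150,-180,0,0,0,50],[-26,-150,-180,0,0,0,50],[-26,-150,-180,0,0,0,50],[-26,-150,-180,0,0,0,50],[-26,-150,-180,0,0,0,50]],
  ],
)

```text
t: 31.58
position: [0.5085, 0.3733, 0.2453]
orientation: [0.502, 0.497, -0.502, 0.498]
ft_force: [-0.4, 0.2, -0.4]
opening: 0.0501
```

```bash
python3 - <<'E'
from fit import *
from station import imaging
for n in("scene","top"):
    c=imaging.read_camera(n);P=cloud(c).reshape(-1,3)
    cv2.imwrite(f"pics/{n}14.png",cv2.resize(c["color"][:,:,::-1],None,fx=1.5,fy=1.5))
    for k,x0,r,zl,zh in(("c1",(.6575,-.029),.03,.045,.065),("c2",(.646,.035),.03,.045,.065),("gland",(.642,-.1986),.03,.045,.065),("dead",(.6565,.192),.025,.085,.12),("gl1",(.469,.016),.025,.085,.12),("gl2",(.47,.137),.025,.085,.12)):
        m=(P[:,2]>zl)&(P[:,2]<zh)&(np.hypot(*(P[:,:2]-x0).T)<r);Q=P[m]
        print(n,k,m.sum(),(Q.min(0)+Q.max(0))[:2]/2 if len(Q) else "", "z90",np.percentile(Q[:,2],90) if len(Q) else "")
E
```

```text
scene c1 120 [ 0.658  -0.0294] z90 0.05539383219856414
scene c2 120 [0.6467 0.0345] z90 0.05582497718769639
scene gland 141 [ 0.6431 -0.1984] z90 0.05633897818280942
scene dead 115 [0.6576 0.1904] z90 0.1041989063463307
scene gl1 105 [0.4692 0.0155] z90 0.10317750678577212
scene gl2 103 [0.4711 0.1356] z90 0.10258108628235876
top c1 63 [ 0.6565 -0.028 ] z90 0.0565724206253758
top c2 59 [0.6454 0.0365] z90 0.05654646379063464
top gland 84 [ 0.6423 -0.1977] z90 0.05683959063259025
top dead 75 [0.6571 0.1903] z90 0.10374789248282248
top gl1 70 [0.4683 0.0165] z90 0.1048468108473857
top gl2 72 [0.47  0.137] z90 0.10395892617619759
```

View pics/top14.png

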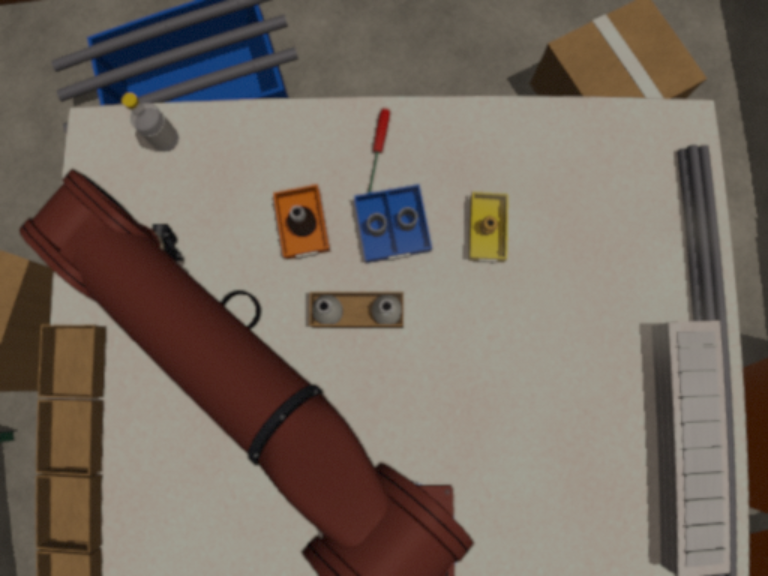

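View pics/scene14.png

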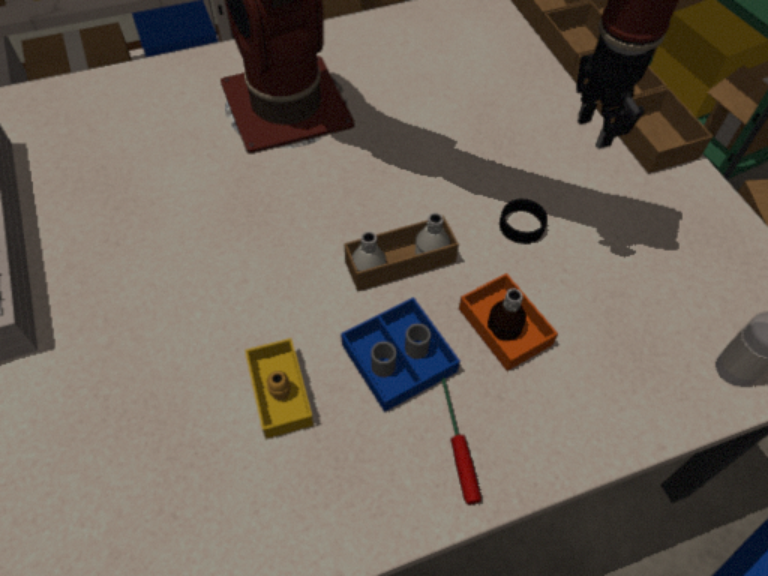

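Both views show every part upright in its place: couplings in the blue tray, gland in the yellow, brown lamp in the orange. The white lamps haven't moved, and the arm is clear. I'm handing the job in.

```bash
python3 -c "
from station import ticket
print(ticket.sign_off())"
```

```text
the job is handed in; nothing more can be done
None
```

The desk is cleared and the job was handed in at about 32 s of the 128 s allowed. The work was done in the order asked:
- **Couplings:** one grey coupling stands in each bay of the blue tray.
- **Gland:** the brass gland stands in the yellow tray.
- **Dead lamp:** the brown lamp, from the middle of the carton, stands screw base up in the orange tray.
- **Good lamps:** both white lamps are still standing in their carton, within about 1 mm of where they were measured at the start.

In the last pictures from both cameras everything stands upright, with heights about right for each part: about 55–57 mm for the couplings and gland, about 104 mm for the lamps. The arm is clear of everything, and no check failed.

Two small disagreements came up:
- The cameras differ from each other by up to about 2 mm. Coupling 1 also sits about 3 mm from where I aimed, well inside its bay.
- The wrist read 5–8 N at each grasp, far below the limits.

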